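Hold the grinder lid at half-turn against its interlock spring

TASK

Before the second-hand coffee grinder is sold, show that its lid interlock still springs: pick up the grinder's grey lid by its black bar, drop it into the collar with its two lugs through the two notches until it sits flat on the collar, then turn it clockwise (seen from above) half-way to the lock, so that its white pointers stand at the yellow marks, without letting it go on to the click at the blue marks. Finish while still gripping the lid there, seated and against the spring: do not let go. Leave the crockery and the other goods where they are.

Things in the scene. Friction and masses are not known exactly. Their poses are not given: they have to be found in the camera images.
- grinder: Red electric coffee grinder fixed on the table; steel collar 104 mm wide, its top 140 mm up. Origin: on the axis at table level, z up. Two entry notches, 20 mm wide, out to radius 44 mm, in the collar's 6 mm flange at the grinder's +x and -x; same after a half turn, so either lug fits either notch. Anticlockwise from the notches a stop blocks the lugs; clockwise they run in a groove under the flange.
- grinder_mouth (a point): Centre of the collar's 72 mm mouth, on the axis at the collar's top, 140 mm up; axes as the grinder's. Marks on the collar rim, each twice, opposite one another: white at the notches (+x, -x), yellow 30 degrees clockwise from white seen from above (half-way), blue 60 degrees clockwise (lock).
- catch_block (a point): Top centre of the black spring-catch block outside the collar, 62 mm from the axis, 151 mm up, 38 degrees anticlockwise of the grinder's +x. A bump on the lid's rim meets its spring nose at about 47 degrees of turn and clicks past it by 60.
- interlock (a joint): Spring ring in the collar, pushed round by the lugs, rad: 0 at rest, grows clockwise, at most 1.0. The lugs meet it about 5 degrees clockwise of the notch centre; then it reads the lid's turn less about 0.08 (about 0.44 at half-turn). It pushes back with 0.04 N m at first, 0.10 N m at half-turn, and turns a released lid back.
- lid: Loose grey lid, about 0.12 kg, upright on its spigot. Origin: centre of the spigot's foot, z up. White spigot 66 mm wide, 18 mm tall, foot chamfered; above it a disc 92 mm wide, 8 mm thick. Two lugs near the foot at lid +x and -x, 14 mm wide, 6 mm thick, out to radius 40 mm; white pointers on the disc above them; small bumps on the rim at +y and -y. Seated, the origin is 122 mm above the table.
- lid_grip (a point): In the lid's black grip bar, on the lid's axis, 49 mm above its origin, 12 mm below the bar's top; axes as the lid's. The bar is 62 mm long (along x), 18 mm wide (y) and stands 35 mm above the disc; the lugs lie under its ends.
- mug: Bystander: white mug with a copper foot ring, 80 mm wide, 82 mm tall; origin under its centre.
- blue_mug: Bystander: blue mug, 76 mm wide, 78 mm tall; origin under its centre.
- bowl: Bystander: terracotta bowl, 124 mm wide, 55 mm tall; origin under its centre.
- jar: Bystander: glass jar with green cap, 64 mm wide, 80 mm tall; origin under its centre.
- pot_lid: Bystander: white china teapot lid with a round knob, 104 mm wide, 38 mm tall (not the grinder's lid); origin under its centre.
- spoon: Bystander: spoon with a wooden handle lying on the table; origin under its middle.
There are look-alikes about, which are no part of the job. What is shaped like the lid but purple or red is not meant.

How it is judged:
By the outcome, as a careful person would: the job done as asked, in the order asked, and still so for the second after the job is handed in, while the arm keeps its last pose, push and grip.
It also fails if it takes over 45 s, if anything falls off the work surface, if the arm or the gripper's body presses on something with over 40 N, if the wrist force passes 120 N, or if a joint passes its speed limit or range.

ROBOT

A 6-joint arm with a two-finger parallel gripper is mounted at the origin on the work surface. World frame = base frame: x ahead of the robot, y to its left, z up, the work surface at z = 0. Lengths are in mm, angles in rad, forces in N, time in s.
With the tool pointing down it reaches from about 350 to 975 mm from the base axis. Payload 7.1 kg.
Tool frame: the origin (TCP) lies between the finger pads; the fingertips stand 19 mm ahead of it and the grasp point (between the pads) is the TCP; y points along the fingers, z is the direction in which the jaws open and shut, and the axes are right-handed (so a half turn about y gives the same grasp; the last joint's range is limited). The gripper opens to 88 mm and grips with 3 to 60 N. Pads are 20 mm wide; open, the fingers measure 115 mm over their backs; the gripper's body (75 mm by 178 mm) begins 61 mm behind the grasp point.
Start: joints at [-1.341, 0.423, 1.63, -0, 1.089, -0.019], TCP at [153.92, -605.734, 241.675] pointing down, gripper open.
Joint ranges: [-3, 3], [-0.9, 2.11], [0.09, 2.58], [-1.31, 4.45], [0.11, 2.69], [-2.54, 2.54]. Speed limits (rad/s): [2.39, 2.39, 3.01, 3.14, 3.14, 3.14].

INTERFACE

Orientations are given as a rotation vector (axis times angle).
In Python, from workcell import ctrl gives the robot as it stands.
- The arm moves only by the tool servo_tool, never from a script. Its argument "moves" is text: rows parted by semicolons, each of 6 numbers parted by spaces: the shift along the world's x, y, z in m, then the turn, a rotation vector about the world's x, y, z in degrees. A call has 1 to 8 rows; each row is the pose to reach, as a shift and turn from the pose commanded when the call began; what a row does not reach only later rows make up. A row lasts 1/8 s, in which the tool goes at most 62.5 mm and 10.7 degrees, less where a joint would pass 70% of its speed; a pose out of reach is approached as far as the arm can. A call with a gripper value outside its range is refused whole. "hand" is the closure in counts, from 0 (fully open) to 255 (shut), set as the call begins (left out, the last holds). The fingers move at their own pace and stop on an object; the grip force is fixed at half the most. Time passes only in rows, so rows that repeat a pose let the fingers close. It gives the time, the measured TCP pose, the force and the opening at its end, in the units of the state.
- ctrl.get_obs(): the state, without advancing time (a new reading comes with each control period).
- ctrl.get_image(name): name is "side" or "top"; returns a dict with "pixels" (480x640x3 uint8, red, green, blue), "depth" (480x640 float32, mm along the optical axis (not along the pixel's ray), 0 where there is no reading), "vertical_fov" (degrees; the focal length in pixels is half the picture's height over the tangent of half this angle, whatever the lens; pixels are square), "cx", "cy" (the principal point, pixels), "k1" (the pictures are not rectified: a ray, as slopes to the right and down, at radius r is drawn at 1 + k1 r^2 times it, then the intrinsics apply), "xyz" and "attitude" of the camera in the world. Camera axes: x right, y up, looking along -z (the intrinsics and any distortion apply to the point x, -y, -z); pixel columns grow to the right and rows downward; lengths in mm; the calibration is good to about 2 mm. A picture is of the moment at which its call begins.
- ctrl.close_job(): hands the job in, once; it reports no verdict.
The state is a dict: "t": time; "qpos": joint angles; "qvel": joint speeds; "joint_torque": joint torques, N m; "ee_pos": TCP position; "orientation": TCP orientation; "ft_force": force on the tool from outside, world axes, zero at the start; "moment": the same for the moment, N m; "width": finger opening in mm.
Only numpy, scipy, OpenCV 4.12 (cv2) and the standard library are available. Lean on these libraries where they do the work, as an engineer would, in place of code of your own. Each camera call takes 0.05 s, during which the arm holds its last target.

## Working session

There is one attempt and no reset: what is moved stays moved. The work goes in short steps, Python scripts to look and compute and a tool call to move; the robot and the scene stay as the last step left them, time stands still between calls to the robot, and variables do not carry over. Pictures are saved under pics/ and viewed, and the job is handed in when it is done.

Besides the shell and the picture viewer there is one more tool, called after "Emit:" in YAML: its name, and indented under it one key for each argument. servo_tool: Moves the arm, as the interface text tells. Its arguments: {"type":"object","properties":{"moves":{"type":"string"},"hand":{"type":"number"}},"required":["moves"]}

```bash
ls; mkdir -p pics
cat > h.py <<'E'
import numpy as np, cv2, json, pickle
from scipy.spatial.transform import Rotation as R
from workcell import ctrl
def snap(n,tag):
    im=ctrl.get_image(n); pickle.dump(im,open(f'pics/{tag}.pkl','wb'))
    cv2.imwrite(f'pics/{tag}.png',im['pixels'][:,:,::-1]); return im
def load(tag): return pickle.load(open(f'pics/{tag}.pkl','rb'))
E
python3 - <<'E'
from h import *
for n in ('side','top'):
    im=snap(n,n+'0'); print({k:v for k,v in im.items() if k not in('pixels','depth')})
print(ctrl.get_obs())
E
```

```text
pics
{'vertical_fov': 50.571150216400085, 'cx': 325.47501219801876, 'cy': 229.54803670912298, 'k1': -0.12740224704649059, 'xyz': array([ 516.71489778, -759.2080061 ,  986.69613416]), 'attitude': array([ 0.7427292 , -0.02779201, -0.01494766])}
{'vertical_fov': 46.5492233541519, 'cx': 321.3659360847003, 'cy': 240.0208388217987, 'k1': -0.034266899290260035, 'xyz': array([ 432.64101322,   31.73534648, 1423.07360763]), 'attitude': array([ 0.08712046, -0.07233025, -1.59655705])}
{'t': 0.1, 'qpos': array([-1.34103545e+00,  4.23749229e-01,  1.63054210e+00,  5.24506658e-06,
        1.08858437e+00, -1.90099070e-02]), 'qvel': array([-0.00039977, -0.00339266, -0.00316328,  0.00162424, -0.00025063,
       -0.00049304]), 'joint_torque': array([-6.16634352e-04, -5.45616710e+01, -2.74321246e+01,  6.45086635e-02,
        1.87926181e-02, -3.39510564e-05]), 'ee_pos': array([ 153.80462982, -605.33322693,  241.0169771 ]), 'orientation': array([-0.26133986,  2.09046962, -2.08778226]), 'ft_force': array([ 1.00134072, -1.1368391 ,  0.52438707]), 'moment': array([0.06378396, 0.00764888, 0.00256362]), 'width': 87.75280345292533}
```

View pics/side0.png

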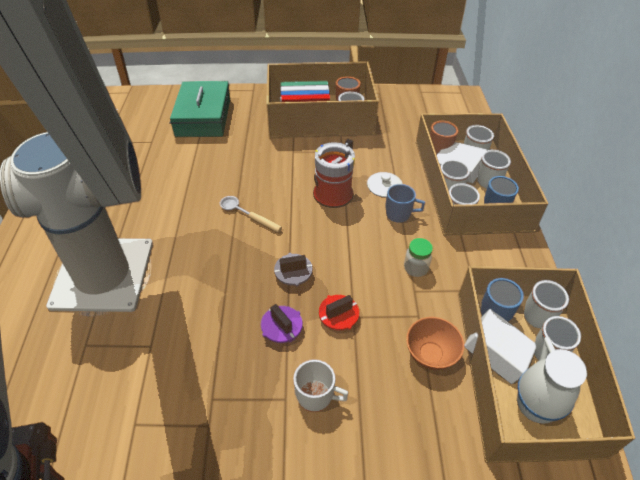

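View pics/top0.png

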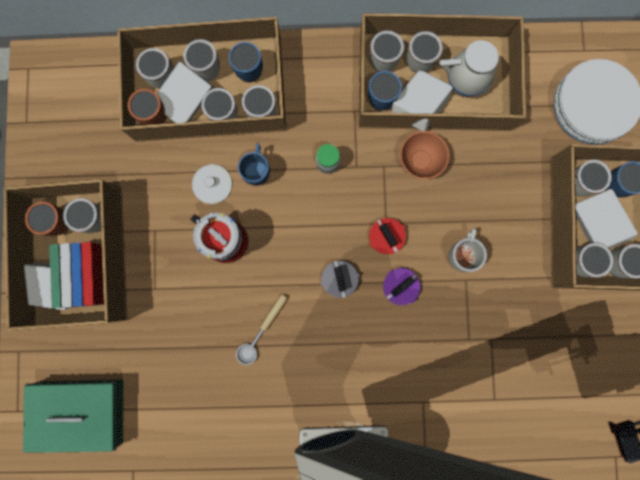

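The grey lid is at side (294,270) and top (341,279). The grinder is at side (334,170) and top (218,236). Next come enlarged crops.

```bash
cat >> h.py <<'E'
def _K(im):
    f=240/np.tan(np.radians(im['vertical_fov'])/2); return np.array([[f,0,im['cx']],[0,f,im['cy']],[0,0,1]]),np.array([im['k1'],0,0,0.])
def rays(im,uv):
    K,D=_K(im); p=cv2.undistortPoints(np.array(uv,float).reshape(-1,1,2),K,D)[:,0]
    return np.c_[p[:,0],-p[:,1],-np.ones(len(p))]
def at_z(im,uv,z):
    d=R.from_rotvec(im['attitude']).apply(rays(im,uv)); c=im['xyz']; return c+d*((z-c[2])/d[:,2])[:,None]
def at_depth(im,uv):
    r=rays(im,uv); dd=np.array([im['depth'][int(round(v)),int(round(u))] for u,v in uv])
    return im['xyz']+R.from_rotvec(im['attitude']).apply(r*dd[:,None])
def proj(im,P):
    c=R.from_rotvec(im['attitude']).inv().apply(np.atleast_2d(P)-im['xyz'])*[1,-1,-1]
    K,D=_K(im); return cv2.projectPoints(c,np.zeros(3),np.zeros(3),K,D)[0][:,0]
def crop(tag,x,y,w,h,s,out):
    im=load(tag)['pixels'][y:y+h,x:x+w,::-1]; cv2.imwrite(f'pics/{out}.png',cv2.resize(im,None,fx=s,fy=s,interpolation=cv2.INTER_CUBIC))
E
python3 - <<'E'
from h import *
crop('side0',264,240,60,60,10,'c1'); crop('top0',310,250,60,60,10,'c2')
crop('side0',300,130,70,75,8,'c3'); crop('top0',180,200,75,75,8,'c4')
E
```

```text
(no output)
```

View pics/c1.png

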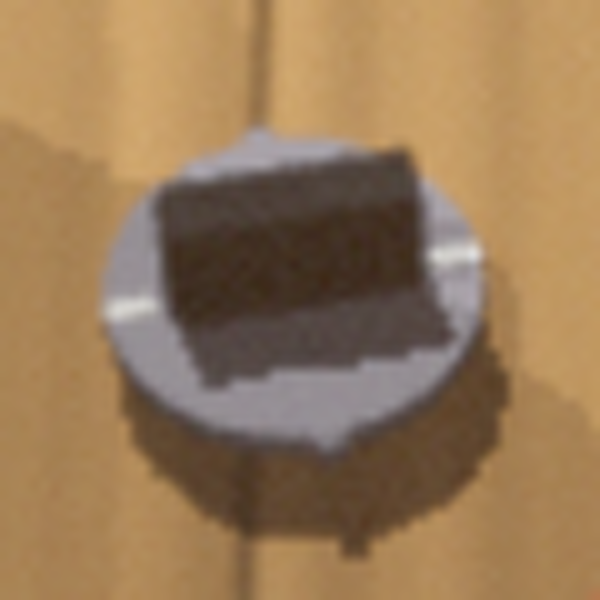

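View pics/c2.png

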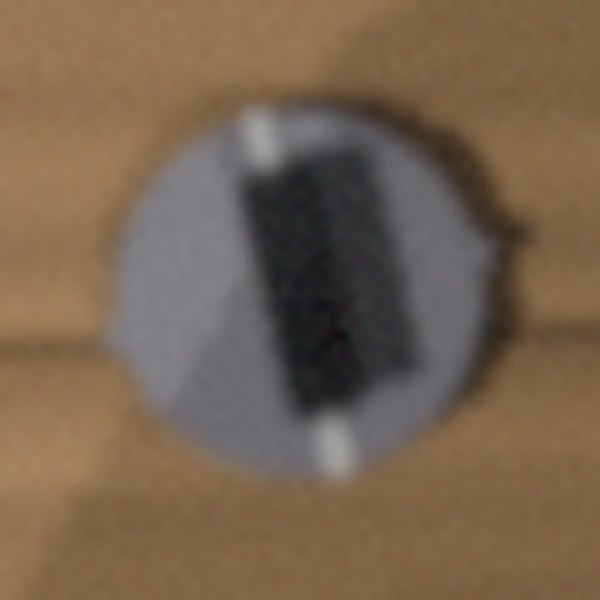

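View pics/c3.png

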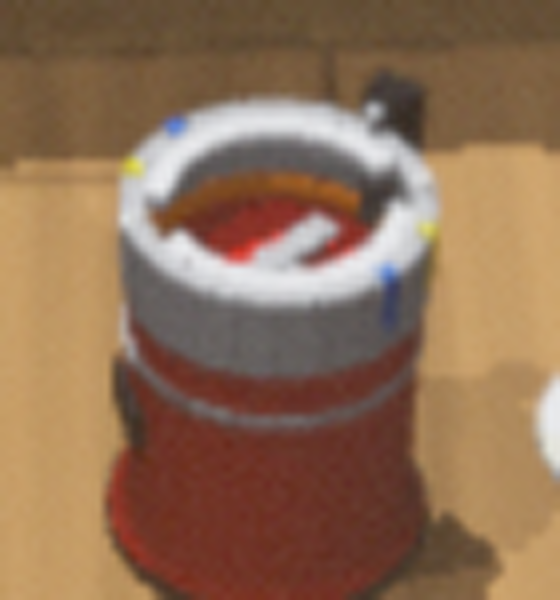

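View pics/c4.png

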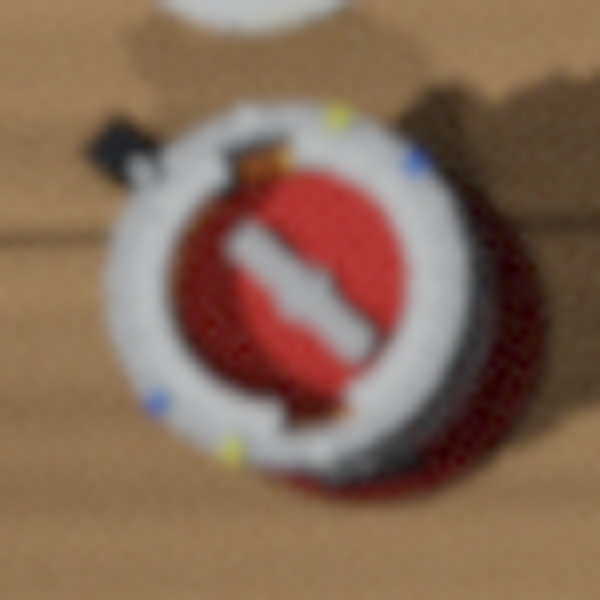

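```bash
cat >> h.py <<'E'
def px(x0,y0,s,pts): return [(x0+(a+.5)/s-.5,y0+(b+.5)/s-.5) for a,b in pts]
E
python3 - <<'E'
from h import *
S=load('side0');T=load('top0'); np.set_printoptions(precision=1,suppress=True)
ls=px(264,240,10,[(107,312),(482,254),(260,132),(333,452)]); lt=px(310,250,10,[(340,472),(258,112),(492,250),(112,335)])
for im,p in((S,ls),(T,lt)):
    P=at_z(im,p,26); c=P.mean(0)
    d=P[1]-P[0]; e=P[3]-P[2]; print('lid',P[:,:2].tolist(),'c',P[:2].mean(0),P[2:].mean(0),'ang',np.degrees(np.arctan2(d[1],d[0])),np.degrees(np.arctan2(e[1],e[0])),np.linalg.norm(d),np.linalg.norm(e))
gs=px(300,130,8,[(132,166),(428,230),(176,125),(388,270)]); gt=px(180,200,8,[(232,450),(340,115),(155,402),(418,160)])
for im,p in((S,gs),(T,gt)):
    P=at_z(im,p,140)
    d=P[1]-P[0]; e=P[3]-P[2]; print('gr',P[:,:2].tolist(),'c',P[:2].mean(0),P[2:].mean(0),'ang',np.degrees(np.arctan2(d[1],d[0])),np.degrees(np.arctan2(e[1],e[0])),np.linalg.norm(d),np.linalg.norm(e))
    print(at_depth(im,p)[:,2])
print(at_depth(S,ls)[:,2],at_depth(T,lt)[:,2])
# contour ellipse fits
for im,c,z,n in((T,(341,279),26,'lid'),(S,(294,270),26,'lid')):
    pass
print(R.from_rotvec(ctrl.get_obs()['orientation']).as_matrix())
E
```

```text
lid [[431.09650181629524, -10.172912677860836], [520.782028559835, 6.987368055217075], [466.3299712655555, 45.70907413236466], [485.6444747064249, -51.89487256887537]] c [475.9  -1.6  26. ] [476.   -3.1  26. ] ang 10.831958948300654 -78.80655183023845 91.31247966244389 99.49663539449894
lid [[431.0582968548827, -8.498226114579907], [521.4010445236597, 9.302578829010429], [485.25320343059207, -48.16275725961311], [466.63819903771775, 47.37727539712291]] c [476.2   0.4  26. ] [475.9  -0.4  26. ] ang 11.146565932440064 101.02536823531265 92.07975191639073 97.33661299119112
gr [[533.6438516071875, 303.35110919436386], [629.8966453592054, 270.3040886960588], [548.6197932252952, 325.29126508786396], [615.7003155273362, 250.0312995490741]] c [581.8 286.8 140. ] [582.2 287.7 140. ] ang -18.949176078167365 -48.288823595623704 101.7679019577583 100.81596542817242
[141.1 139.5 139.2 140.8]
gr [[533.5594743207378, 303.8746632909798], [630.497544933442, 271.6809934217063], [548.1016569055956, 326.1889505567032], [616.6207190561308, 249.0243859337652]] c [582.  287.8 140. ] [582.4 287.6 140. ] ang -18.371612658592564 -48.39619859052306 102.14412324634931 103.19511573440133
[136.2 143.6 145.5 141.3]
[26.4  1.1 24.5 24.1] [ 3.  -0.7  2.4 24.1]
[[-1.  -0.   0.2]
 [-0.2  0.  -1. ]
 [-0.  -1.  -0. ]]
```

Run:
```python
from h import *
o=ctrl.get_obs(); M=R.from_rotvec(o['orientation']).as_matrix(); print(M.round(4), np.degrees(np.arctan2(M[1,2],M[0,2])), np.degrees(o['qpos'][[0,5]]))
```

```text
[[-9.692e-01 -3.000e-04  2.462e-01]
 [-2.462e-01  1.300e-03 -9.692e-01]
 [-0.000e+00 -1.000e+00 -1.300e-03]] -75.74662243784589 [-76.83567141  -1.08918744]
```

Emit:
servo_tool:
  moves: "0.060 0.010 0 0 0 0; 0.1 0.06 0 0 0 0; 0.13 0.115 0 0 0 0; 0.16 0.17 0 0 0 0; 0.19 0.225 0 0 0 0; 0.22 0.28 0 0 0 0; 0.25 0.335 0 0 0 0; 0.275 0.39 0 0 0 0"
  hand: 0

```text
t: 1.1
ee_pos: [429.6, -214.1, 241.7]
orientation: [-0.261, 2.089, -2.089]
ft_force: [1.5, -0.3, 0.2]
width: 87.9
```

Emit:
servo_tool:
  moves: "0.010 0.04 0 0 0 10; 0.02 0.08 0 0 0 20; 0.03 0.12 0 0 0 30; 0.04 0.16 0 0 0 40; 0.047 0.2 0 0 0 50; 0.047 0.215 0 0 0 60; 0.047 0.215 -0.02 0 0 70; 0.047 0.215 -0.04 0 0 80"

```text
t: 2.1
ee_pos: [475.8, -0.5, 201.2]
orientation: [-1.246, 1.149, -1.15]
ft_force: [-0.7, 0.7, -0.0]
width: 88.0
```

Emit:
servo_tool:
  moves: "0 0 -0.01 0 0 10; 0 0 -0.02 0 0 20; 0 0 -0.03 0 0 30; 0 0 -0.04 0 0 40; 0 0 -0.05 0 0 50; 0 0 -0.06 0 0 60; 0 0 -0.065 0 0 70; 0 0 -0.07 0 0 80"

```text
t: 3.1
ee_pos: [475.6, -0.9, 131.2]
orientation: [-1.57, 0.075, -0.074]
ft_force: [0.2, -1.3, -0.2]
width: 87.5
```

Emit:
servo_tool:
  moves: "0 0 0 0 0 10; 0 0 0 0 0 16.8; 0 0 0 0 0 16.8"

```text
t: 3.48
ee_pos: [475.7, -0.9, 131.5]
orientation: [-1.566, -0.15, 0.151]
ft_force: [0.2, -0.0, 0.1]
width: 87.8
```

Run:
```python
from h import *
o=ctrl.get_obs(); M=R.from_rotvec(o['orientation']).as_matrix(); print(o['ee_pos'],M.round(4), np.degrees(np.arctan2(M[1,2],M[0,2])), np.degrees(o['qpos']),o['ft_force'])
snap('side','side1');snap('top','top1')
crop('side1',244,200,100,100,6,'c5'); crop('top1',290,230,100,100,6,'c6')
```

```text
[475.68849669  -0.88694598 131.49642878] [[ 9.817e-01 -4.000e-04 -1.907e-01]
 [ 1.907e-01 -0.000e+00  9.817e-01]
 [-4.000e-04 -1.000e+00  1.000e-04]] 100.99248587904553 [-1.53930555e+00  2.18708712e+01  1.16262989e+02 -2.46220776e-03
  4.18911867e+01 -1.02529959e+02] [ 0.22567499 -0.049988    0.13930278]
```

View pics/c5.png

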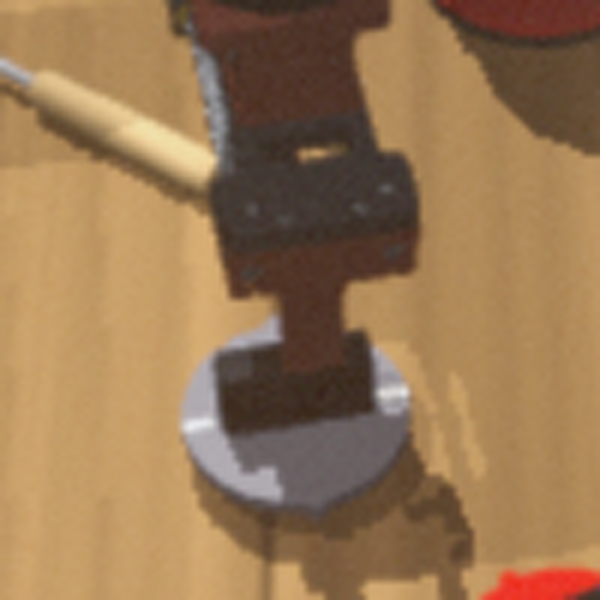

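View pics/c6.png

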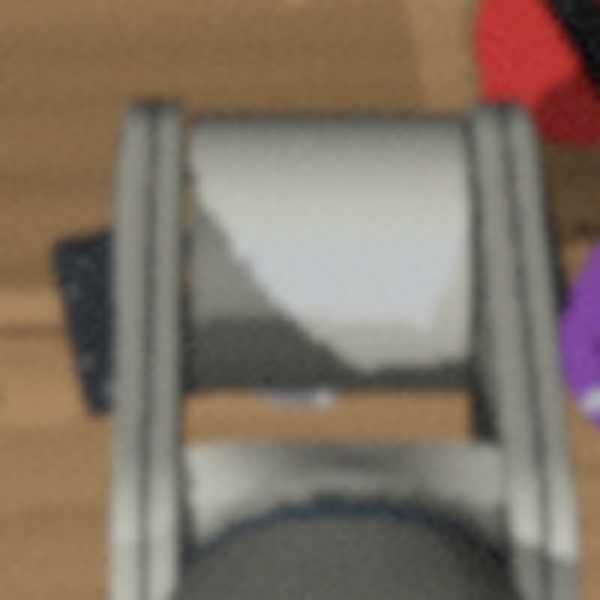

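The gripper is above the bar, with the fingers either side and the yaw matching. Now I descend and grip.

Emit:
servo_tool:
  moves: "0 0 -0.03 0 0 0; 0 0 -0.055 0 0 0; 0 0 -0.07 0 0 0; 0 0 -0.078 0 0 0; 0 0 -0.082 0 0 0; 0 0 -0.082 0 0 0"

```text
t: 4.32
ee_pos: [476.1, -0.9, 49.9]
orientation: [-1.566, -0.152, 0.151]
ft_force: [1.2, 0.3, 0.3]
width: 87.7
```

Emit:
servo_tool:
  moves: "0 0 0 0 0 0; 0 0 0 0 0 0; 0 0 0 0 0 0; 0 0 0 0 0 0; 0 0 0 0 0 0; 0 0 0 0 0 0; 0 0 0 0 0 0; 0 0 0 0 0 0"
  hand: 255

```text
t: 5.32
ee_pos: [475.8, -0.9, 49.6]
orientation: [-1.566, -0.151, 0.152]
ft_force: [0.1, 0.3, -0.2]
width: 17.9
```

The fingers stopped at 17.9 mm, which is the bar's width. Lifting and carrying to the grinder.

Emit:
servo_tool:
  moves: "0 0 0.02 0 0 0; 0 0 0.05 0 0 0; 0 0 0.09 0 0 0; 0 0 0.13 0 0 0; 0 0 0.165 0 0 0; 0 0 0.19 0 0 0; 0.01 0.027 0.2 0 0 0; 0.025 0.07 0.2 0 0 0"

```text
t: 6.32
ee_pos: [501.3, 69.1, 250.7]
orientation: [-1.566, -0.151, 0.148]
ft_force: [0.3, -0.9, -1.8]
width: 18.1
```

Emit:
servo_tool:
  moves: "0.015 0.041 0 0 0 0; 0.030 0.082 0 0 0 0; 0.045 0.123 0 0 0 0; 0.060 0.164 0 0 0 0; 0.071 0.195 0 0 0 0; 0.078 0.213 0 0 0 0; 0.081 0.2185 0 0 0 0; 0.081 0.2185 0 0 0 0"

```text
t: 7.32
ee_pos: [581.6, 287.0, 249.4]
orientation: [-1.566, -0.151, 0.152]
ft_force: [-0.5, 0.5, -1.7]
width: 17.9
```

Run:
```python
from h import *
o=ctrl.get_obs(); M=R.from_rotvec(o['orientation']).as_matrix(); print(o['ee_pos'],np.degrees(np.arctan2(M[1,2],M[0,2])), np.degrees(o['qpos']),o['ft_force'],o['width'])
snap('side','side2');snap('top','top2')
crop('side2',290,60,100,120,5,'c7'); crop('top2',160,180,100,100,6,'c8')
```

```text
[581.64912842 287.00567665 249.39315321] 101.0486883761404 [ 2.52182508e+01  2.57824685e+01  8.98171088e+01 -1.53441111e-02
  6.44478862e+01 -7.58238041e+01] [-0.48598839  0.46422765 -1.73053926] 17.94871792535769
```

View pics/c7.png

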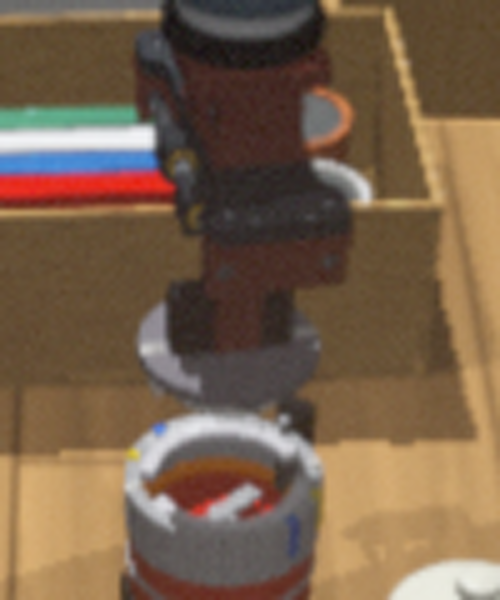

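View pics/c8.png

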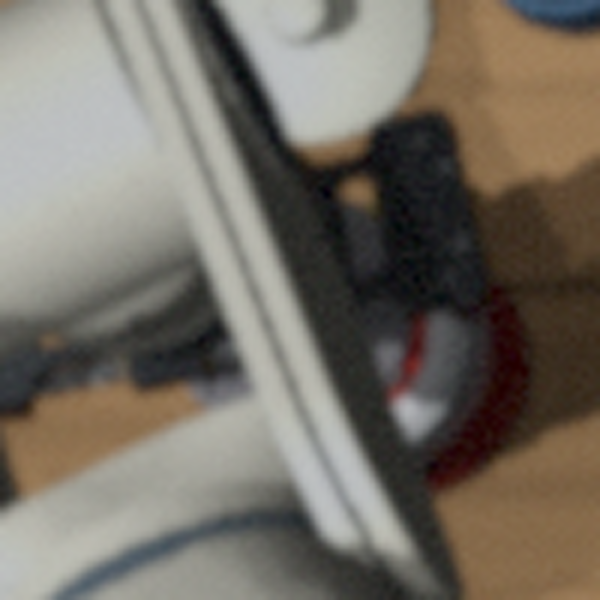

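```bash
cat >> h.py <<'E'
def overlay(tag,x,y,w,h,s,polys,out):
    im=load(tag); c=cv2.resize(im['pixels'][y:y+h,x:x+w,::-1],None,fx=s,fy=s,interpolation=cv2.INTER_CUBIC)
    for P,col in polys:
        q=(proj(im,P)-[x,y]+.5)*s-.5
        cv2.polylines(c,[np.round(q*16).astype(np.int32)],False,col,1,cv2.LINE_AA,4)
    cv2.imwrite(f'pics/{out}.png',c)
def circ(c,r,z):
    a=np.linspace(0,2*np.pi,90); return np.c_[c[0]+r*np.cos(a),c[1]+r*np.sin(a),a*0+z]
def rad(c,a,r0,r1,z):
    a=np.radians(a); d=np.array([np.cos(a),np.sin(a)]); return np.array([[*(np.array(c)+d*r),z] for r in(r0,r1)])
E
python3 - <<'E'
from h import *
g=(582,287.4); L=(581.65,287.0); z0=249.4-49.6
pl=[(circ(L,46,z0+26),(0,255,0)),(circ(L,46,z0+18),(0,255,255))]+[(rad(L,a,32,46,z0+26),(0,0,255)) for a in(11,191)]+[(rad(L,a,44,49,z0+22),(255,0,255)) for a in(101,281)]
pg=[(circ(g,52,140),(0,255,0)),(circ(g,36,140),(0,255,0))]+[(rad(g,a,36,52,140),(0,0,255)) for a in(11.4,191.4)]+[(rad(g,a,40,52,140),(0,200,200)) for a in(-18.6,161.4)]
overlay('side2',300,90,80,85,7,pl+pg,'o1')
overlay('side0',300,130,70,75,8,pg,'o2')
overlay('top0',180,200,75,75,8,pg,'o3')
E
```

```text
(no output)
```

View pics/o1.png

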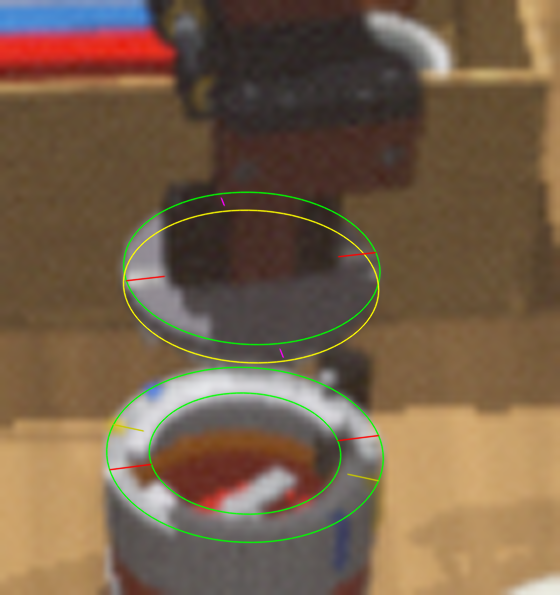

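View pics/o2.png

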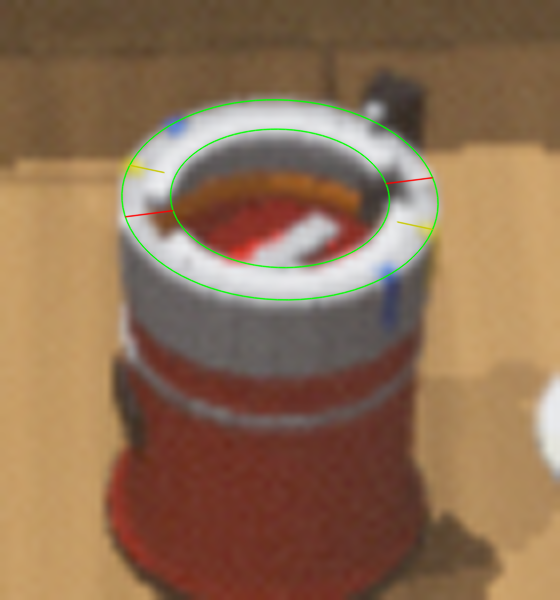

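View pics/o3.png

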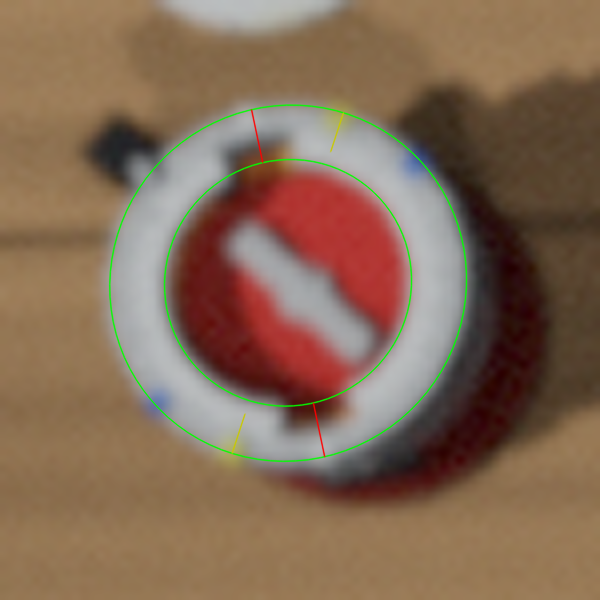

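The side overlay puts the held lid over the collar within about 1 mm, and the notches lie at about 11.5°. Descending, slowly at the collar.

Emit:
servo_tool:
  moves: "0.0003 0.0004 -0.02 0 0 0.5; 0.0003 0.0004 -0.038 0 0 0.5; 0.0003 0.0004 -0.05 0 0 0.5; 0.0003 0.0004 -0.055 0 0 0.5; 0.0003 0.0004 -0.058 0 0 0.5; 0.0003 0.0004 -0.061 0 0 0.5; 0.0003 0.0004 -0.063 0 0 0.5; 0.0003 0.0004 -0.063 0 0 0.5"

```text
t: 8.43
ee_pos: [582.2, 288.1, 186.8]
orientation: [-1.565, -0.159, 0.158]
ft_force: [-0.5, -0.4, -1.9]
width: 17.7
```

Run:
```python
from h import *
o=ctrl.get_obs(); M=R.from_rotvec(o['orientation']).as_matrix(); print(o['ee_pos'],np.degrees(np.arctan2(M[1,2],M[0,2])), o['ft_force'],o['moment'],o['width'])
```

```text
[582.18247746 288.06551388 186.80445562] 101.55645392909342 [-0.49572449 -0.44636928 -1.87110072] [ 0.10299074 -0.13378008  0.04101017] 17.73593000101547
```

Emit:
servo_tool:
  moves: "0 0 -0.002 0 0 0; 0 0 -0.004 0 0 0; 0 0 -0.006 0 0 0; 0 0 -0.006 0 0 0"

```text
t: 8.93
ee_pos: [582.0, 288.0, 180.4]
orientation: [-1.565, -0.158, 0.159]
ft_force: [0.3, 0.8, -1.6]
width: 18.0
```

Emit:
servo_tool:
  moves: "0 0 -0.002 0 0 0; 0 0 -0.004 0 0 0; 0 0 -0.006 0 0 0; 0 0 -0.006 0 0 0"

```text
t: 9.43
ee_pos: [582.0, 287.9, 174.4]
orientation: [-1.565, -0.158, 0.159]
ft_force: [0.7, 0.5, -1.2]
width: 18.1
```

Emit:
servo_tool:
  moves: "0 0 -0.001 0 0 0; 0 0 -0.002 0 0 0; 0 0 -0.003 0 0 0; 0 0 -0.003 0 0 0"

```text
t: 9.93
ee_pos: [582.2, 288.0, 171.7]
orientation: [-1.565, -0.158, 0.158]
ft_force: [-0.5, -0.2, -1.8]
width: 18.1
```

Run:
```python
from h import *
o=ctrl.get_obs(); M=R.from_rotvec(o['orientation']).as_matrix(); print(o['ee_pos'],np.degrees(np.arctan2(M[1,2],M[0,2])), o['ft_force'],o['moment'],o['width'])
```

```text
[582.1840771  287.99566376 171.68071744] 101.5522371019364 [-0.49117921 -0.1636376  -1.81473932] [ 0.01279736 -0.09493147  0.02609016] 18.102024586463536
```

Emit:
servo_tool:
  moves: "0 0 -0.0005 0 0 0; 0 0 -0.0005 0 0 0; 0 0 -0.001 0 0 0; 0 0 -0.001 0 0 0"

```text
t: 10.42
ee_pos: [582.2, 288.0, 171.7]
orientation: [-1.565, -0.159, 0.158]
ft_force: [-3.5, -2.1, 8.8]
width: 17.6
```

Run:
```python
from h import *
o=ctrl.get_obs(); print(o['ee_pos'],o['ft_force'],o['moment'],o['width'])
```

```text
[582.19087825 288.00153448 171.66928617] [-3.53163228 -2.06373571  8.83069323] [-0.30195165  0.50459162  0.02170886] 17.640540795792184
```

Emit:
servo_tool:
  moves: "0 0 0.0005 0 0 0; 0 0 0.0005 0 0 0"

```text
t: 10.68
ee_pos: [582.2, 288.0, 171.7]
orientation: [-1.565, -0.159, 0.158]
ft_force: [-2.5, -1.1, 6.7]
width: 17.8
```

Run:
```python
from h import *
o=ctrl.get_obs(); print(o['ee_pos'],o['ft_force'],o['moment'],o['width'])
snap('side','side3'); crop('side3',300,90,80,100,6,'c9')
```

```text
[582.19796372 288.02549767 171.65555447] [-2.49060355 -1.13821985  6.69570048] [-0.18146338  0.38226682  0.02060049] 17.84769401990806
```

View pics/c9.png

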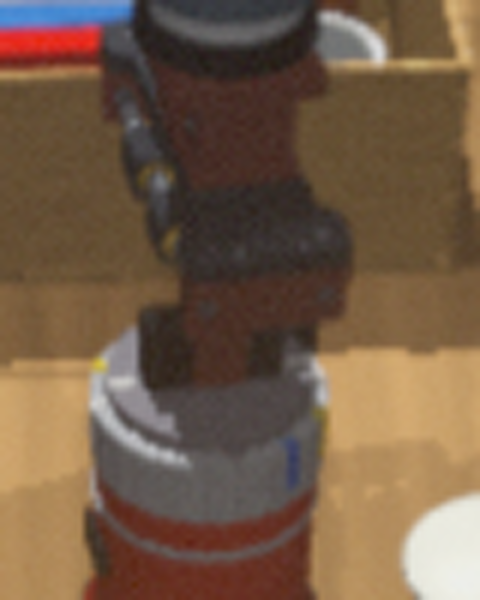

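Run:
```python
from h import *
g=(582,287.4); L=(582.2,288.0)
pl=[(circ(L,46,148),(0,255,0)),(circ(L,46,140),(0,255,255))]+[(rad(L,a,32,46,148),(0,0,255)) for a in(11.5,191.5)]
pg=[(circ(g,52,140),(255,255,0))]
overlay('side3',305,130,60,50,12,pl+pg,'o4')
crop('side3',305,130,60,50,12,'o5')
```

```text
(no output)
```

View pics/o4.png

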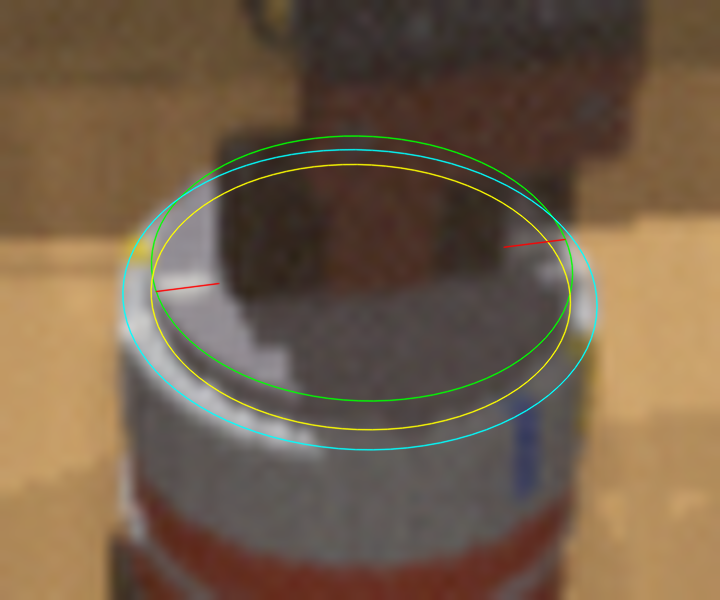

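View pics/o5.png

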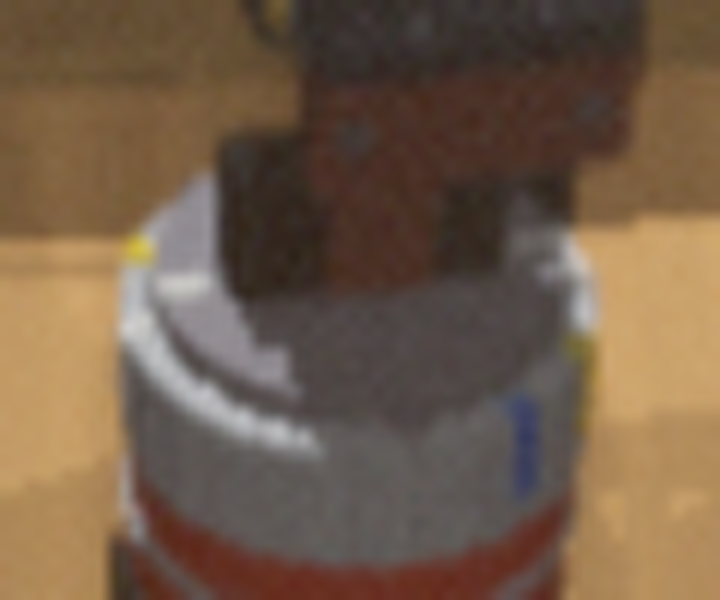

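Seated and centred: the overlay matches, and z stopped at 171.7 as computed. Next I turn clockwise in small steps, watching force.

Emit:
servo_tool:
  moves: "0 0 0 0 0 -3; 0 0 0 0 0 -6; 0 0 0 0 0 -9; 0 0 0 0 0 -12; 0 0 0 0 0 -15; 0 0 0 0 0 -15"

```text
t: 11.48
ee_pos: [582.6, 287.8, 171.7]
orientation: [-1.57, 0.047, -0.048]
ft_force: [-0.4, -2.8, 5.2]
width: 17.9
```

Run:
```python
from h import *
o=ctrl.get_obs(); M=R.from_rotvec(o['orientation']).as_matrix(); print(o['ee_pos'],np.degrees(np.arctan2(M[1,2],M[0,2])), o['ft_force'],o['moment'],o['width'])
```

```text
[582.5913878  287.82667641 171.67456684] 86.52844642223067 [-0.36422854 -2.76518439  5.20151576] [-0.34361314  0.16055064 -0.05646923] 17.89244029324833
```

Emit:
servo_tool:
  moves: "0 0 0 0 0 -3; 0 0 0 0 0 -6; 0 0 0 0 0 -9; 0 0 0 0 0 -12; 0 0 0 0 0 -14; 0 0 0 0 0 -14"

```text
t: 12.22
ee_pos: [582.4, 287.6, 171.7]
orientation: [-1.558, 0.238, -0.24]
ft_force: [-1.5, -4.0, 5.9]
width: 17.8
```

Run:
```python
from h import *
o=ctrl.get_obs(); M=R.from_rotvec(o['orientation']).as_matrix(); print(o['ee_pos'],np.degrees(np.arctan2(M[1,2],M[0,2])), o['ft_force'],o['moment'],o['width'])
snap('side','side4'); snap('top','top4'); crop('side4',305,130,60,50,12,'d1'); crop('top4',170,180,90,90,6,'d2')
```

```text
[582.43269574 287.61849382 171.68698207] 72.55951546422098 [-1.4524328  -4.02577826  5.89902871] [-0.48989532  0.22851542  0.09169529] 17.76354435720037
```

View pics/d1.png

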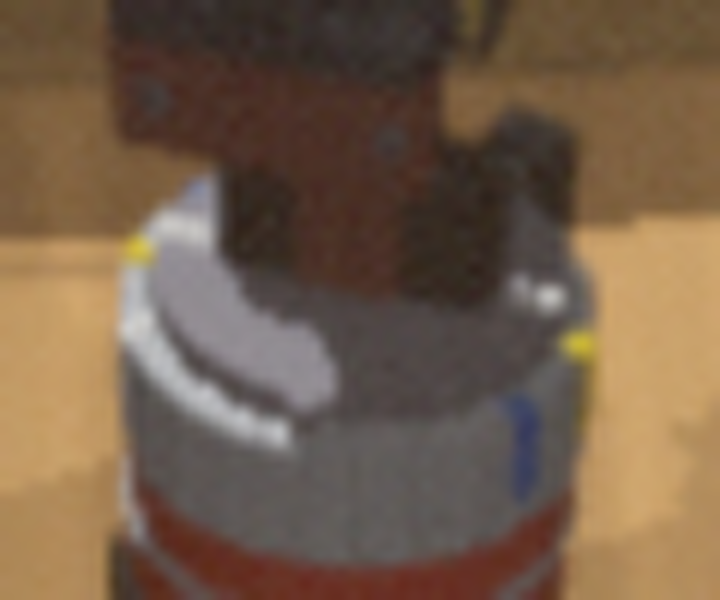

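View pics/d2.png

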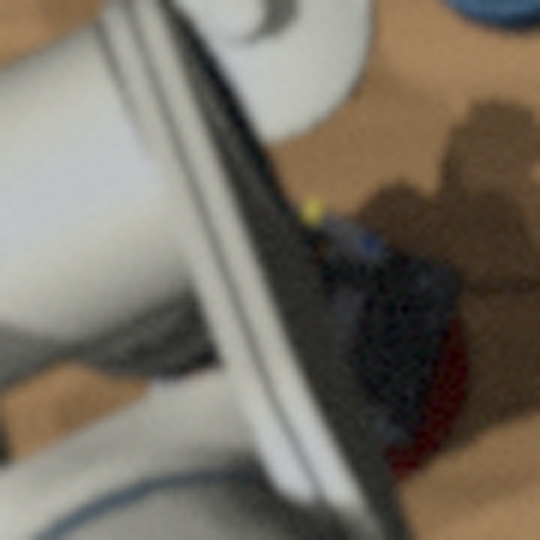

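Run:
```python
from h import *
im=load('side4')
P=at_z(im,px(305,130,12,[(162,226),(562,297)]),148); Y=at_z(im,px(305,130,12,[(139,250),(580,345)]),140)
for Q in(P,Y):
    d=Q[1]-Q[0]; print(Q,Q.mean(0),np.linalg.norm(d),np.degrees(np.arctan2(d[1],d[0])))
g=(582,287.4); L=(582.4,287.6)
overlay('side4',305,130,60,50,12,[(circ(L,46,148),(0,255,0)),(circ(L,46,140),(0,255,255))]+[(rad(L,a,32,46,148),(0,0,255)) for a in(-17.4,162.6)]+[(rad(g,a,46,52,140),(255,0,255)) for a in(-18.6,161.4)],'o6')
```

```text
[[538.78738188 301.46532468 148.        ]
 [625.42526161 276.998974   148.        ]] [582.10632175 289.23214934 148.        ] 90.02624350621667 -15.769565441709855
[[533.80671218 303.08697023 140.        ]
 [629.41074343 270.38741319 140.        ]] [581.6087278  286.73719171 140.        ] 101.0415351366575 -18.882285974633174
```

View pics/o6.png

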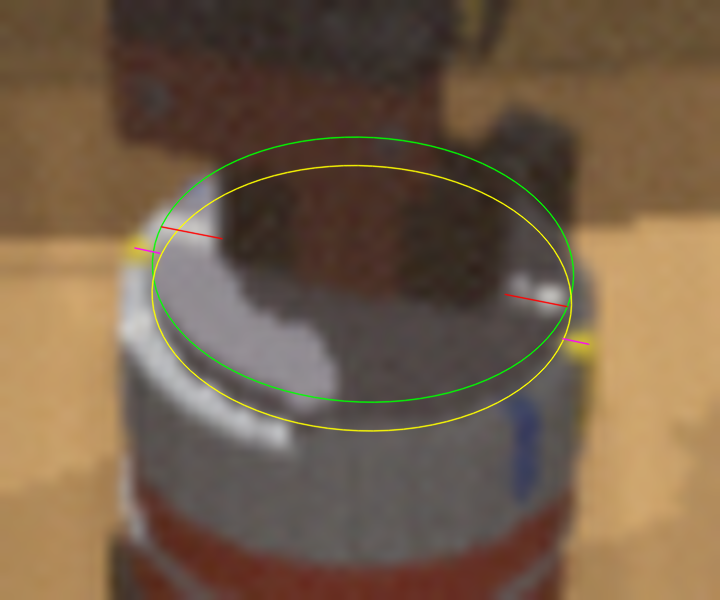

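The pointers read about 1–3° short of the yellow marks; the spring torque is felt at about 0.09 N m. Turning 2° more.

Emit:
servo_tool:
  moves: "0 0 0 0 0 -1; 0 0 0 0 0 -2; 0 0 0 0 0 -2; 0 0 0 0 0 -2"

```text
t: 12.82
ee_pos: [582.4, 287.6, 171.7]
orientation: [-1.555, 0.265, -0.266]
ft_force: [-1.3, -4.1, 5.8]
width: 17.9
```

Run:
```python
from h import *
o=ctrl.get_obs(); M=R.from_rotvec(o['orientation']).as_matrix(); print(o['ee_pos'],np.degrees(np.arctan2(M[1,2],M[0,2])), o['ft_force'],o['moment'],o['width'],o['qpos'])
snap('side','side5'); crop('side5',305,130,60,50,12,'d3')
```

```text
[582.39756613 287.58789201 171.65666064] 70.58256355239693 [-1.30674156 -4.10037261  5.79145544] [-0.47779231  0.19577158  0.18700091] 17.9093109562634 [ 4.40728811e-01  5.38716143e-01  1.62005081e+00 -1.00821931e-03
  9.82631137e-01 -7.90610171e-01]
```

View pics/d3.png

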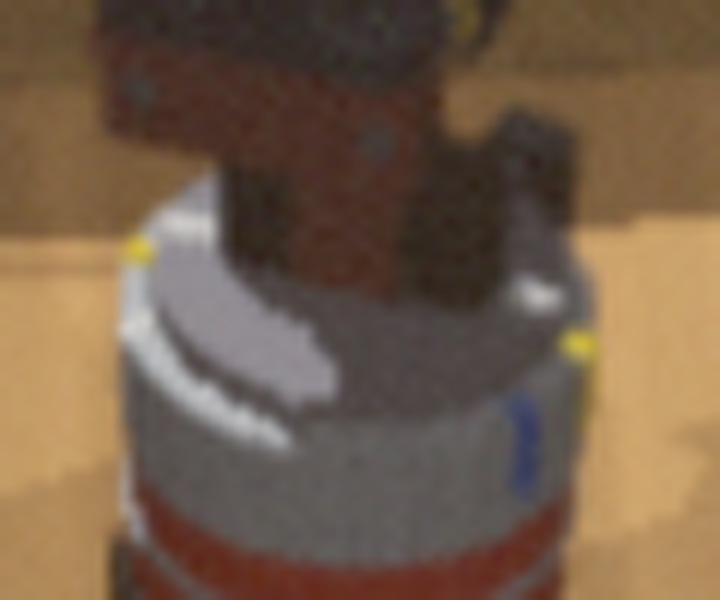

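Run:
```python
from h import *
for t in('side3','side4','side5'):
    im=load(t); g=im['pixels'].astype(int); 
    for (u0,u1,v0,v1) in((317,324,144,156),(346,353,149,157)):
        print(t,u0,v0); print(g[v0:v1,u0:u1].min(2))
```

```text
side3 317 144
[[ 60  64  64  69  91  95  46]
 [ 56  61  70  95 127 125  56]
 [ 63  72  93 128 139 132  64]
 [ 75 117 137 139 140 134  63]
 [123 153 143 141 139 137  59]
 [159 151 142 137 138 135  62]
 [131 145 141 142 142 137  59]
 [108 144 142 140 144 134  67]
 [151 150 152 153 162 141  88]
 [155 182 193 195 192 167 107]
 [145 164 176 177 170 151 126]
 [145 127 145 148 144 141 140]]
side3 346 149
[[ 40  71  88  88  94 104 117]
 [ 43  73  94  91  95 117 161]
 [ 40  74  79  79  88 115 168]
 [ 54  70  71  87 117 130 153]
 [ 63  64  73  76  98 100 115]
 [ 71  67  70  71  71  79 109]
 [ 68  69  71  69  67  74 119]
 [ 73  70  71  72  65  74 114]]
side4 317 144
[[ 58  62  62  70  81  89  58]
 [ 63  63  68  97 124 126  68]
 [ 56  74  91 128 139 133  73]
 [ 76 126 146 146 144 138  76]
 [131 183 193 185 181 154  79]
 [163 179 181 184 191 164  75]
 [131 153 150 158 164 153  68]
 [100 143 144 142 144 137  92]
 [137 142 139 142 138 140 126]
 [144 138 141 137 141 138 137]
 [142 135 138 140 139 141 141]
 [158 124 138 140 139 140 141]]
side4 346 149
[[ 34  53  70  66  68  70  74]
 [ 38  58  69  70  69  68  85]
 [ 39  58  66  67  69  74  84]
 [ 45  64  81  71  69  73  89]
 [ 47  94 129  94 100  95  85]
 [ 59  94 123 129 177 162  95]
 [ 67  82  94 104 148 135  95]
 [ 69  70  71  78  88  83  82]]
side5 317 144
[[ 58  57  61  68  72  91  58]
 [ 55  62  68  92 124 125  72]
 [ 62  71  98 132 137 133  75]
 [ 82 132 160 160 152 142  75]
 [129 170 196 197 192 176  88]
 [160 166 173 181 177 176  89]
 [126 152 145 153 147 153  83]
 [ 97 142 140 141 139 140 104]
 [138 142 140 141 142 140 128]
 [151 141 141 141 142 142 139]
 [147 138 139 139 141 140 142]
 [159 122 136 139 141 143 139]]
side5 346 149
[[ 36  56  69  70  67  70  75]
 [ 38  57  66  66  71  75  88]
 [ 42  61  71  69  70  73  87]
 [ 36  64  81  75  72  71  88]
 [ 46  81 122 130  95  85  84]
 [ 63  94 133 174 168 136  92]
 [ 70  86 107 144 143 121  89]
 [ 69  74  80  88  88  86  80]]
```

Run:
```python
from h import *
def cen(im,us,v0,v1,bg):
    g=im['pixels'].astype(float).min(2); r=[]
    for u in us:
        w=np.clip(g[v0:v1,u]-bg-4,0,None); r.append((w*np.arange(v0,v1)).sum()/w.sum())
    return np.array(r)
for t,c,tl,(v0,v1) in(('side3',(582.2,288.0),11.55,(151,156)),('side4',(582.4,287.6),-17.44,(146,152)),('side5',(582.4,287.6),-19.4,(146,152))):
    im=load(t); us=[319,320,321]; m=cen(im,us,v0,v1,141)
    for dc in((0,0),(-.4,-.2),(0,.8)):
        L=np.array(c)+dc; out=[]
        best=min(np.arange(-30,20,.1),key=lambda a:(lambda q:np.abs(np.interp(us,q[:,0],q[:,1])-m).mean())((lambda q:q[np.argsort(q[:,0])])(proj(im,rad(L,a+180,30,46,148)))))
        print(t,m.round(2),dc,'lid ang',round(best,1),'tool',tl)
```

```text
side3 [153.28 153.32 153.09] (0, 0) lid ang 9.8 tool 11.55
side3 [153.28 153.32 153.09] (-0.4, -0.2) lid ang 9.6 tool 11.55
side3 [153.28 153.32 153.09] (0, 0.8) lid ang 11.1 tool 11.55
side4 [148.5  148.69 148.83] (0, 0) lid ang -18.1 tool -17.44
side4 [148.5  148.69 148.83] (-0.4, -0.2) lid ang -18.5 tool -17.44
side4 [148.5  148.69 148.83] (0, 0.8) lid ang -17.0 tool -17.44
side5 [148.14 148.33 148.33] (0, 0) lid ang -20.1 tool -19.4
side5 [148.14 148.33 148.33] (-0.4, -0.2) lid ang -20.5 tool -19.4
side5 [148.14 148.33 148.33] (0, 0.8) lid ang -19.0 tool -19.4
```

Image tracking shows the lid following the tool: about 30° from the notch, pointers within 1° of the yellow marks. I'll hold briefly, check that it is steady, then hand in.

Emit:
servo_tool:
  moves: "0 0 0 0 0 0; 0 0 0 0 0 0; 0 0 0 0 0 0; 0 0 0 0 0 0; 0 0 0 0 0 0; 0 0 0 0 0 0; 0 0 0 0 0 0; 0 0 0 0 0 0"

```text
t: 13.88
ee_pos: [582.4, 287.6, 171.7]
orientation: [-1.555, 0.265, -0.266]
ft_force: [-2.7, -4.1, 5.5]
width: 18.2
```

Run:
```python
from h import *
o=ctrl.get_obs(); M=R.from_rotvec(o['orientation']).as_matrix(); print(o['t'],o['ee_pos'],np.degrees(np.arctan2(M[1,2],M[0,2])), o['ft_force'],o['moment'],o['width'])
a=load('side5');b=snap('side','side6'); g=lambda im:im['pixels'][144:154,317:324].astype(float)
print(np.abs(g(a)-g(b)).mean())
```

```text
13.875 [582.38919086 287.55655744 171.68264586] 70.58025247149148 [-2.68931702 -4.08351307  5.48105114] [-0.46566215  0.25049961  0.17386247] 18.21764177152877
1.7190476190476192
```

View pics/side6.png

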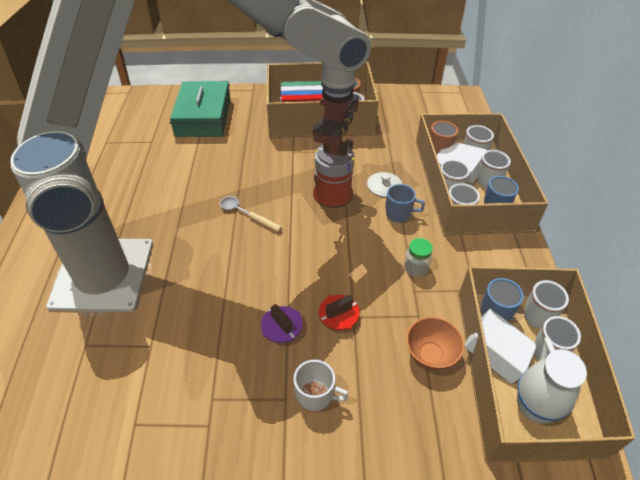

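Steady: the lid is on the grinder at (334,155), still gripped, and the other goods are where they were. Handing in.

Run:
```python
from h import *
print(ctrl.close_job())
```

```text
the job is handed in; nothing more can be done
None
```

The grey lid is on the collar at the half-way marks, still gripped and held against the spring. I handed the job in at about 14 s.

- **Grip and drop:** I picked the lid up by its bar (fingers stopped at 17.9 mm on an 18 mm bar). Both lugs passed through the notches without resistance, and the lid stopped at the height worked out for a seated lid.
- **Turn:** By the tool's reading I turned it about 31° clockwise from the seated pose. It stayed well short of the catch at about 47°.
- **Last checks:**
  - Tool height was 171.7 mm, still the seated height, with about 7 N of downward push.
  - The tool felt about 0.17 N m pushing back. That is more than the spring's 0.10 N m; I put the rest down to friction.
  - The pose was steady over the last second, and the other goods were where they started in the side picture.
- **Disagreements:**
  - Tracking one pointer in the pictures gives about 30° of turn against the tool's 31°, so the pointers are within about 1° of the yellow marks.
  - A rougher pointer reading, taken before the last 2°, put the lid nearly 2° behind the tool. I trusted the tracking.

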